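Thread the cap onto a sample bottle and scan it in

TASK

The orange cap is only resting on top of the bottle's thread: without lifting it off, turn it backwards (anticlockwise seen from above) until it clicks down at the blue start mark and let go, then take a fresh hold and screw it clockwise fully home, its white stripe at the green mark, and let go. Then pick up the scanner, hold it level and steady for a second with its red window squarely facing the middle of the bottle's barcode label from about 8 cm, and lay it back flat in the middle of its black pad. Leave the other things where they are.

Things in the scene. Friction and masses are not known exactly. Their poses are not given: they have to be found in the camera images.
- neck (a point): centre of the mouth of the amber sample bottle, 164 mm above the table. The bottle (86 mm dia, in a 110 x 110 mm steel holder) is fixed and cannot turn. Axes are the bottle's: z up, the label looks along -y. The neck has a white collar, 74 mm dia, its top 136 mm above the table, which carries the blue and green marks.
- start_mark (a point): blue mark on the collar; point 28 mm from the bottle's axis, +36 deg about z from its x axis: where the white stripe stands when the cap drops into the thread (within about 9 deg either way; a stop about 11 deg further anticlockwise ends the backward turn). It drops 9 mm, if let go or pushed lightly, to cap_grip 16 mm above neck.
- home_mark (a point): green mark on the collar; point 28 mm from the bottle's axis, -53 deg about z (89 deg clockwise of the blue mark): where the white stripe stands when the cap is fully home, against a stop. From blue to green the cap goes down evenly by 4 mm, with 2 mm of vertical play, to cap_grip 12 mm above neck.
- cap_grip (a point): loose orange screw cap: round, 56 mm dia, 42 mm high, 60 g, solid in its top 20 mm, turns freely; this point is on its axis, 10 mm below its top; x points to the white stripe. It starts with inner pins resting on the flat thread tops (this point 25 mm above neck), the stripe 26 to 82 deg clockwise of the blue mark; turned clockwise from there it only jams on a stop.
- cap_stripe (a point): white stripe of the cap, on its rim: point on the rim, 28 mm from the axis, at the height of cap_grip
- label (a point): middle of the barcode label (36 x 44 mm, upright, flat) on the bottle's side, 65 mm above the table; axes are the bottle's: the label looks along -y, 44 mm from the bottle's axis.
- scanner_grip (a point): centre (half-way up) of the loose handheld scanner, a bar 150 mm long (x), 32 mm high (z), 160 g, lying flat on the pad; handle part, 30 mm wide, from 75 mm behind this point to 30 mm ahead; black head, 46 mm wide, beyond. x points out of its red window.
- scanner_window (a point): centre of the scanner's red window, 75 mm ahead of scanner_grip along x; axes are the scanner's
- pad_top (a point): centre of the top of the fixed black rubber pad, 200 (x) x 90 (y) x 6 mm, on which the scanner starts and must finish
- vial_a: bystander: small amber vial with white cap, 26 dia x 50 mm; origin at the centre of its underside
- vial_b: bystander: second small amber vial with white cap, 26 dia x 50 mm; origin at the centre of its underside
- marker_pen: bystander: black and yellow marker pen lying flat, 130 x 15 x 15 mm, its length along its x axis; origin at the centre of its underside
- beaker: bystander: glass beaker, 72 dia x 85 mm; origin at the centre of its underside
- tube_rack: bystander: blue open tube rack, 90 x 200 x 55 mm; origin at the centre of its underside
- wash_bottle: bystander: white wash bottle with red cap, 64 dia x 170 mm; origin at the centre of its underside
- tip_box: bystander: clear box, 110 x 130 x 60 mm; origin at the centre of its underside
Mind the look-alikes: they are no part of the job. Of the things shaped like the part that bears cap_grip, the orange one is meant. Of the things that look like the part that bears scanner_grip, the larger one is meant.

How it is judged:
By the outcome, as a careful person would: the job done as asked, in the order asked, and still so for the second after the job is handed in, with the robot touching nothing.
It also fails if it takes over 72 s, if anything falls off the work surface, if the arm or the gripper's body presses on something with over 40 N, if the wrist force passes 120 N, or if a joint passes its speed limit or range.

ROBOT

A 6-joint arm with a two-finger parallel gripper is mounted at the origin on the work surface. World frame = base frame: x ahead of the robot, y to its left, z up, the work surface at z = 0. Lengths are in m, angles in rad, forces in N, time in s.
With the tool pointing down it reaches from about 0.35 to 0.975 m from the base axis. Payload 4.9 kg.
Tool frame: the origin (TCP) lies midway between the tips of the shut fingers; the grasp point (between the pads) lies 19 mm behind it; z points along the fingers, y is the line along which they close (so a half turn about z gives the same grasp; the last joint's range is limited). The gripper opens to 85 mm and grips with 20 to 120 N. Pads are 22 mm wide; open, the fingers measure 114 mm over their backs; the gripper's body (76 mm by 85 mm) begins 54 mm behind the grasp point. The pads swing forward as they close: fully open they stand 13 mm farther back than shut.
Start: joints at [1.063, 0.053, 1.613, -0, 1.476, -0.119], TCP at [0.237, 0.578, 0.231] pointing down, gripper open.
Joint ranges: [-3.01, 3.01], [-1.01, 2.22], [0.06, 2.58], [-1.02, 4.17], [0.09, 2.62], [-3.14, 3.14]. Speed limits (rad/s): [2.57, 2.57, 3.14, 3.14, 3.14, 3.14].

INTERFACE

Orientations are given as a rotation vector (axis times angle).
In Python, from station import ctrl, optics, job gives the robot as it stands.
- The arm moves only by the shell command python3 -m jog 'ROWS' [OPENING] [FORCE]. ROWS is JSON, a list of rows, each a list of 2 entries, a list of its own where there are three numbers: the shift along the tool's x, y, z in m, then the turn, a rotation vector about the tool's x, y, z in rad. A call has 1 to 5 rows; each row is the pose to reach, as a shift and turn from the pose commanded when the call began, along the tool's axes at that moment; what a row does not reach only later rows make up. A row lasts 1/10 s, in which the tool goes at most 50 mm and 8.59 degrees, less where a joint would pass 70% of its speed; a pose out of reach is approached as far as the arm can. A call with a gripper value outside its range is refused whole. OPENING is the opening, from 0 (shut) to 1 (fully open), set as the call begins (- or left out, the last holds). The fingers move at their own pace and stop on an object; FORCE is the grip in N (left out, the last holds). Time passes only in rows, so rows that repeat a pose let the fingers close. It gives the time, the measured TCP pose, the force, the opening and the grip force at its end, in the units of the state.
- ctrl.get_obs(): the state, without advancing time (a new reading comes with each control period).
- optics.get_image(name): name is "side" or "top"; returns a dict with "image" (400x640x3 uint8, blue, green, red), "fx", "fy", "cx", "cy" (pixels), "rvec" (rotation vector, rad) and "tvec" (3), from world to camera coordinates, as OpenCV has them. Camera axes: x right, y down, z forward; pixel columns grow to the right and rows downward; lengths in m; the calibration is good to about 2 mm. A picture is of the moment at which its call begins. There is no depth.
- job.finish_job(): hands the job in; it is judged then, once.
The state is a dict: "t": time; "q": joint angles; "dq": joint speeds; "effort": joint torques, N m; "tool_pos": TCP position; "tool_rot": TCP orientation; "contact_force": force on the tool from outside, world axes, zero at the start; "wrist_torque": the same for the moment, N m; "opening": finger opening in m; "grip_force": force on a finger pad.
Only numpy, scipy, OpenCV 4.12 (cv2) and the standard library are available. Lean on these libraries where they do the work, as an engineer would, in place of code of your own. Each camera call takes 0.05 s, during which the arm holds its last target. There are 200 camera calls.

## Working session

There is one attempt and no reset: what is moved stays moved. The work goes in short steps, Python scripts to look and compute and a shell command to move; the robot and the scene stay as the last step left them, time stands still between calls to the robot, and variables do not carry over. Pictures are saved under pics/ and viewed, at most 10 in all, crops included, and the job is handed in when it is done.

```bash
ls; mkdir -p pics
python3 - <<'E'
from station import ctrl, optics, job
import cv2,numpy as np
o=ctrl.get_obs(); print(o)
for n in ("side","top"):
    d=optics.get_image(n); cv2.imwrite(f"pics/{n}0.png",d["image"])
    np.savez(f"pics/{n}0.npz",**d)
    R=cv2.Rodrigues(np.array(d["rvec"]))[0]; print(n,d["fx"],d["cx"],d["cy"],(-R.T@np.array(d["tvec"]).ravel()).round(3),R.round(2).tolist())
E
```

```text
pics
{'t': 0.0, 'q': array([ 1.06299919e+00,  5.33585984e-02,  1.61427867e+00,  1.23489347e-05,
        1.47599034e+00, -1.19008987e-01]), 'dq': array([-0.00060672,  0.00058014,  0.000136  ,  0.00169039, -0.0004333 ,
        0.00010599]), 'effort': array([-1.26541134e-03, -3.93674612e+01, -3.70178461e+01, -1.97927429e-04,
        7.06337829e-03,  1.52291909e-05]), 'tool_pos': array([0.23661828, 0.57781524, 0.23007109]), 'tool_rot': array([-6.06746006e-01, -3.08179161e+00,  3.03421755e-03]), 'contact_force': array([ 0.27993182, -0.44398664, -1.08399806]), 'wrist_torque': array([ 0.00737682, -0.02552988, -0.04517585]), 'grip_force': 0.0, 'opening': 0.08560709117189245}
side 462.56485621276266 323.0903442981046 200.7871951640767 [ 0.277 -0.796  0.961] [[0.95, -0.32, -0.01], [-0.22, -0.64, -0.74], [0.22, 0.7, -0.68]]
top 380.8566912150887 319.0828866628571 200.88288763409648 [0.436 0.087 1.085] [[-0.0, -1.0, 0.01], [-0.99, 0.0, -0.12], [0.12, -0.01, -0.99]]
```

View pics/side0.png

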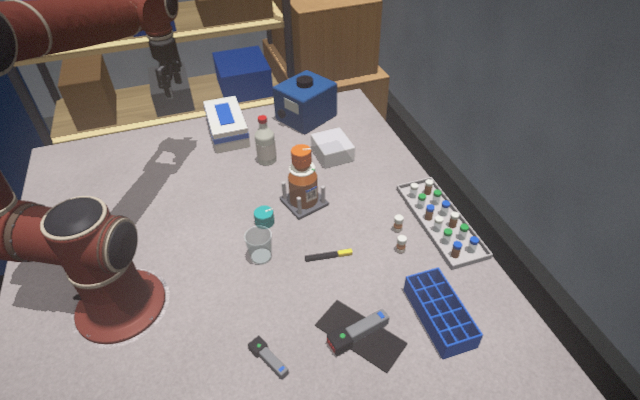

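View pics/top0.png

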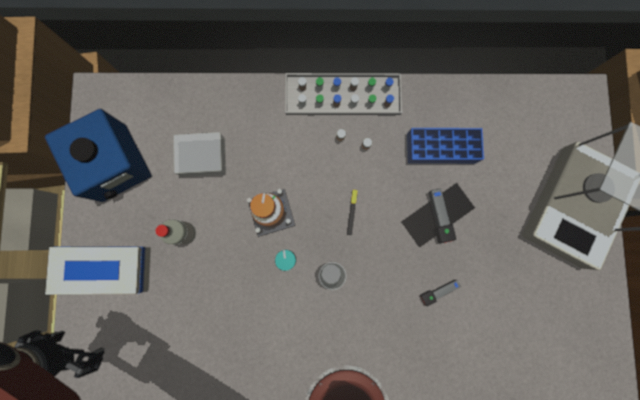

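The side view shows the orange cap at (301,155) on the bottle, and the large scanner at (360,330) with its head at (340,342). In the top view the cap is at (263,208), and the scanner at (442,215) with its head at (447,235). I'll enlarge both spots.

Run:
```python
import cv2,numpy as np
t=np.load("pics/top0.npz")["image"];s=np.load("pics/side0.npz")["image"]
def c(i,x,y,w,h,W,H): return cv2.resize(i[y:y+h,x:x+w],(W,H),interpolation=cv2.INTER_CUBIC)
# 4 tiles 400x300
a=c(t,235,178,66,66*3//4,400,300);b=c(t,396,172,96,72,400,300)
d=c(s,262,142,100,75,400,300);e=c(s,310,295,100,75,400,300)
cv2.imwrite("pics/z0.png",np.vstack([np.hstack([a,b]),np.hstack([d,e])]))
```

```text
(no output)
```

View pics/z0.png

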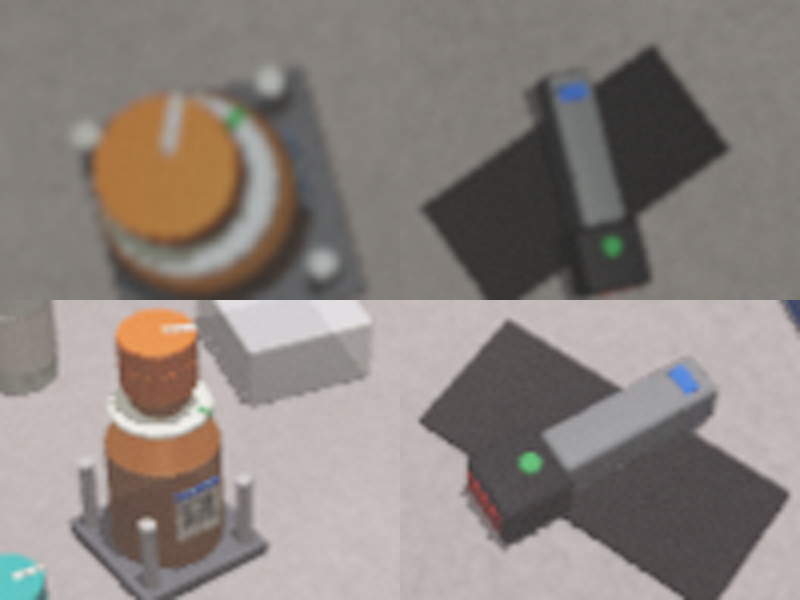

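The tiles (composite px) show:
- **Top view:** cap centre (167,167), stripe end (174,95), green mark (235,118). Scanner rear edge is about (570,75) and head front about (613,287).
- **Side view:** cap top ellipse centre (157,333), label (198,507), green mark (206,410).

Next I turn these into world positions.

```bash
cat > h.py <<'E'
import numpy as np,cv2
from scipy.spatial.transform import Rotation as Ro
def ray(d,u,v):
    R=Ro.from_rotvec(np.array(d["rvec"]).ravel()).as_matrix(); c=-R.T@np.array(d["tvec"]).ravel()
    return c,R.T@np.array([(u-d["cx"])/d["fx"],(v-d["cy"])/d["fy"],1])
def onz(d,u,v,z):
    c,r=ray(d,float(u),float(v)); return c+r*(z-c[2])/r[2]
def proj(d,P): return cv2.projectPoints(np.float64(P).reshape(-1,3),np.array(d["rvec"]),np.array(d["tvec"]),np.array([[d["fx"],0,d["cx"]],[0,d["fy"],d["cy"]],[0,0,1]],float),None)[0].reshape(-1,2)
E
python3 - <<'E'
from h import *
T=np.load("pics/top0.npz");S=np.load("pics/side0.npz")
a=lambda x,y:(235+x*.165,178+y*49/300)
b=lambda x,y:(396+(x-400)*.24,172+y*.24)
c=lambda x,y:(262+x*.25,142+(y-300)*.25)
e=lambda x,y:(310+(x-400)*.25,295+(y-300)*.25)
def p(n,d,uv,z): P=onz(d,*uv,z); print(n,P.round(4)); return P
ct=p("cap T",T,a(167,167),.199);cs=p("cap S",S,c(157,333),.199)
m=(ct+cs)/2
def ang(n,P,o): v=P-o; print("  ",n,np.degrees(np.arctan2(v[1],v[0])).round(1),np.hypot(*v[:2]).round(4))
ang("stripeT",p("st",T,a(174,95),.199),ct); ang("stripeS",p("st",S,c(194,327),.199),cs)
ang("greenT",p("g",T,a(235,118),.136),ct); ang("greenS",p("g",S,c(206,410),.136),cs)
ang("label",p("lab",S,c(198,507),.065),cs)
posts=[]
for q in [(270,80),(86,134),(322,264)]: posts.append(p("postT z.05?",T,a(*q),.05))
for n,d,f,pts,z in [("rear T",T,b,(570,75),.038),("front T",T,b,(613,285),.038),("rear S",S,e,(704,368),.038),("front S",S,e,(488,490),.038)]: p(n,d,f(*pts),z)
pt=[p("padT",T,b(*q),.006) for q in [(653,45),(728,150),(422,208)]]
ps=[p("padS",S,e(*q),.006) for q in [(508,320),(420,420),(788,493)]]
E
```

```text
cap T [0.5324 0.2065 0.199 ]
cap S [0.5374 0.2058 0.199 ]
st [0.5601 0.2042 0.199 ]
   stripeT -4.8 0.0278
st [0.5636 0.2038 0.199 ]
   stripeS -4.2 0.0262
g [0.5594 0.1872 0.136 ]
   greenT -35.6 0.0332
g [0.5658 0.1891 0.136 ]
   greenS -30.4 0.0328
lab [0.5512 0.1689 0.065 ]
   label -69.6 0.0393
postT z.05? [0.5877 0.1806 0.05  ]
postT z.05? [0.5635 0.2632 0.05  ]
postT z.05? [0.5052 0.1566 0.05  ]
rear T [ 0.5918 -0.2564  0.038 ]
front T [ 0.4519 -0.2792  0.038 ]
rear S [ 0.5995 -0.254   0.038 ]
front S [ 0.4545 -0.2874  0.038 ]
padT [ 0.6175 -0.3254  0.006 ]
padT [ 0.5444 -0.3738  0.006 ]
padT [ 0.505  -0.1618  0.006 ]
padS [ 0.5107 -0.164   0.006 ]
padS [ 0.4379 -0.2135  0.006 ]
padS [ 0.6215 -0.3269  0.006 ]
```

Neck is about (0.535,0.206), bottle yaw about 17°, and the stripe sits at about -4.5°, which is about 57° clockwise of blue and so in the stated range. The scanner is about (0.527,-0.269) at yaw 191°. The pad centre agrees with that, and its sizes check out (198 x 88 mm). Next: approach above the cap.

```bash
cat >> h.py <<'E'
def plan(pos,beta,obs=None):
    "shift/turn in tool axes to TCP pos with closing line at world angle beta (deg), pointing down"
    from station import ctrl
    o=obs or ctrl.get_obs(); R0=Ro.from_rotvec(o["tool_rot"])
    b=np.radians(beta); y=np.array([np.cos(b),np.sin(b),0]); z=np.array([0,0,-1.])
    Rg=Ro.from_matrix(np.c_[np.cross(y,z),y,z])
    print("t",round(o["t"],2),"pos",o["tool_pos"].round(4),"F",o["contact_force"].round(1),"open",round(o["opening"],4),"q6",o["q"][5].round(2))
    print("shift",R0.inv().apply(np.array(pos)-o["tool_pos"]).round(4),"turn",(R0.inv()*Rg).as_rotvec().round(3))
E
python3 - <<'E'
from h import *
plan((.535,.206,.24),30)
E
```

```text
t 0.1 pos [0.2366 0.5779 0.2301] F [ 0.2  0.5 -0.1] open 0.0857 q6 -0.12
shift [-0.417  -0.231  -0.0095] turn [-0.002  0.     0.658]
```

```bash
python3 -m jog '[[[-0.042,-0.023,-0.02],[0,0,0.13]],[[-0.083,-0.046,-0.03],[0,0,0.26]],[[-0.125,-0.069,-0.03],[0,0,0.39]],[[-0.167,-0.092,-0.03],[0,0,0.52]],[[-0.208,-0.115,-0.03],[0,0,0.658]]]' 1 40
python3 - <<'E'
from h import *
plan((.535,.206,.24),30)
E
```

```text
t: 0.6
tool_pos: [0.3865, 0.3913, 0.261]
tool_rot: [-1.577, -2.717, 0.0]
contact_force: [-0.1, 0.7, -0.9]
opening: 0.0853
grip_force: 0.0
t 0.6 pos [0.3865 0.3913 0.261 ] F [-0.1  0.7 -0.9] open 0.0853 q6 0.14
shift [-0.2346  0.0371  0.021 ] turn [-0.     0.    -0.005]
```

```bash
python3 -m jog '[[[-0.047,0.007,0.004],[0,0,0]],[[-0.094,0.015,0.008],[0,0,0]],[[-0.141,0.022,0.012],[0,0,0]],[[-0.188,0.03,0.017],[0,0,0]],[[-0.235,0.037,0.021],[0,0,0]]]'
python3 -m jog '[[[0,0,0],[0,0,0]]]'
python3 - <<'E'
from h import *
from station import optics
plan((.535,.206,.165),30)
T=optics.get_image("top");S=optics.get_image("side")
cv2.imwrite("pics/a1.png",np.hstack([cv2.resize(T["image"][160:260,210:310],(400,400),interpolation=2),cv2.resize(S["image"][90:220,240:370],(400,400),interpolation=2)]))
E
```

```text
t: 1.1
tool_pos: [0.536, 0.2063, 0.2396]
tool_rot: [-1.57, -2.72, 0.001]
contact_force: [0.1, 1.1, -0.3]
opening: 0.0855
grip_force: 0.0
t: 1.2
tool_pos: [0.5374, 0.2037, 0.2388]
tool_rot: [-1.579, -2.716, 0.004]
contact_force: [-0.1, 0.8, -0.5]
opening: 0.0855
grip_force: 0.0
t 1.2 pos [0.5374 0.2037 0.2388] F [-0.1  0.8 -0.5] open 0.0855 q6 -0.28
shift [ 0.0032 -0.0008  0.0738] turn [-0.002  0.001 -0.006]
```

View pics/a1.png

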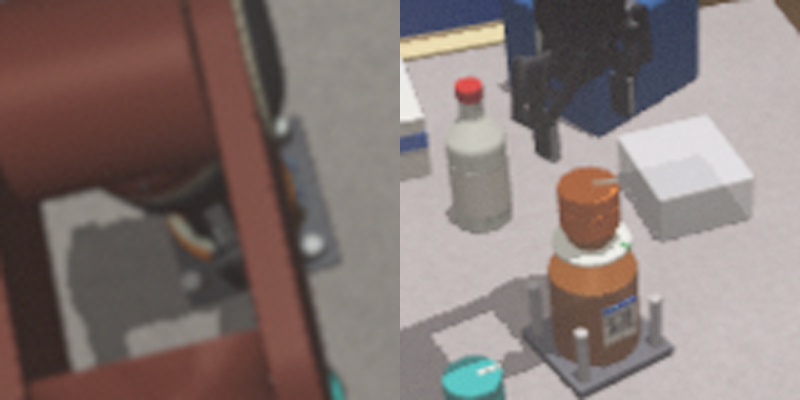

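The side view (right tile) shows the fingertips at (547,155) and (627,112), straddling the line above the cap at (588,180). I'll check the offset with the calibration.

Run:
```python
from h import *
S=np.load("pics/side0.npz")
for z in (.245,.252): print(onz(S,240+187*.325,90+133*.325,z).round(4))
plan((.536,.206,.165),30)
```

```text
[0.5425 0.22   0.245 ]
[0.5399 0.21   0.252 ]
t 1.3 pos [0.5354 0.2072 0.2395] F [ 0.1 -0.1 -0.6] open 0.0858 q6 -0.28
shift [-0.0014 -0.      0.0745] turn [-0.001 -0.001 -0.002]
```

```bash
python3 -m jog '[[[0,-0.003,0.035],[0,0,0]],[[0,-0.003,0.06],[0,0,0]],[[0,-0.003,0.0745],[0,0,0]],[[0,-0.003,0.0745],[0,0,0]]]'
python3 -m jog '[[[0,0,0],[0,0,0]],[[0,0,0],[0,0,0]],[[0,0,0],[0,0,0]],[[0,0,0],[0,0,0]],[[0,0,0],[0,0,0]]]' 0.55 30
```

```text
t: 1.7
tool_pos: [0.5306, 0.2073, 0.1631]
tool_rot: [-1.566, -2.719, 0.005]
contact_force: [0.7, -0.3, 0.0]
opening: 0.0852
grip_force: 0.0
t: 2.2
tool_pos: [0.5345, 0.2074, 0.1682]
tool_rot: [1.569, 2.718, 0.007]
contact_force: [1.9, 3.2, 5.6]
opening: 0.055
grip_force: 33.3
```

```bash
python3 -m jog '[[[0,0,0],[0,0,0]],[[0,0,0],[0,0,0]],[[0,0,0],[0,0,0]],[[0,0,0],[0,0,0]]]' 0.45 30
```

```text
t: 2.6
tool_pos: [0.5345, 0.2074, 0.1682]
tool_rot: [1.569, 2.718, 0.007]
contact_force: [2.3, 3.0, 5.6]
opening: 0.055
grip_force: 33.3
```

```bash
python3 -m jog '[[[0,0,0],[0,0,-0.12]],[[0,0,0],[0,0,-0.24]],[[0,0,0],[0,0,-0.36]],[[0,0,0],[0,0,-0.48]],[[0,0,0],[0,0,-0.6]]]'
python3 -m jog '[[[0,0,0],[0,0,-0.1]],[[0,0,0],[0,0,-0.2]],[[0,0,0],[0,0,-0.3]],[[0,0,0],[0,0,-0.4]],[[0,0,0],[0,0,-0.4]]]'
python3 -c "
from h import *
from station import ctrl
o=ctrl.get_obs();print(o['wrist_torque'])
plan((.535,.206,.165),30,o)"
```

```text
t: 3.1
tool_pos: [0.5347, 0.2071, 0.1682]
tool_rot: [0.688, 3.061, 0.005]
contact_force: [2.1, 1.7, 4.4]
opening: 0.0552
grip_force: 33.4
t: 3.6
tool_pos: [0.5341, 0.2073, 0.1667]
tool_rot: [0.071, 3.137, 0.003]
contact_force: [4.4, 3.9, 0.8]
opening: 0.0552
grip_force: 32.9
[ 0.63028897 -0.840071    0.03288335]
t 3.6 pos [0.5341 0.2073 0.1667] F [4.4 3.9 0.8] open 0.0552 q6 -1.29
shift [-0.0009 -0.0012  0.0017] turn [0.004 0.002 1.002]
```

```bash
python3 -m jog '[[[0,0,0.002],[0,0,0]],[[0,0,0.004],[0,0,0]],[[0,0,0.004],[0,0,0]]]'
python3 -m jog '[[[0,0,0.002],[0,0,0]],[[0,0,0.004],[0,0,0]],[[0,0,0.004],[0,0,0]]]'
```

```text
t: 3.9
tool_pos: [0.5342, 0.2072, 0.1626]
tool_rot: [0.074, 3.137, 0.003]
contact_force: [4.6, 4.0, 0.8]
opening: 0.0555
grip_force: 33.0
t: 4.2
tool_pos: [0.5343, 0.2073, 0.1593]
tool_rot: [0.074, 3.137, 0.003]
contact_force: [3.7, 3.6, 3.6]
opening: 0.0553
grip_force: 33.2
```

The cap came down 9 mm in total. I'll let go and look.

```bash
python3 -m jog '[[[0,0,0],[0,0,0]],[[0,0,0],[0,0,0]],[[0,0,0],[0,0,0]],[[0,0,0],[0,0,0]],[[0,0,0],[0,0,0]]]' 1
python3 - <<'E'
from h import *
from station import optics,ctrl
S=optics.get_image("side"); plan((.534,.207,.158),87)
cv2.imwrite("pics/a2.png",cv2.resize(S["image"][120:220,250:350],(600,600),interpolation=2))
E
```

```text
t: 4.7
tool_pos: [0.5324, 0.2064, 0.1573]
tool_rot: [-0.074, -3.14, 0.001]
contact_force: [-0.1, -0.1, 0.9]
opening: 0.0854
grip_force: 0.0
t 4.75 pos [0.5326 0.2065 0.1575] F [-0.4 -0.3  0.7] open 0.0854 q6 -1.28
shift [-0.0014  0.0006 -0.0005] turn [-0.    -0.001  0.006]
```

View pics/a2.png

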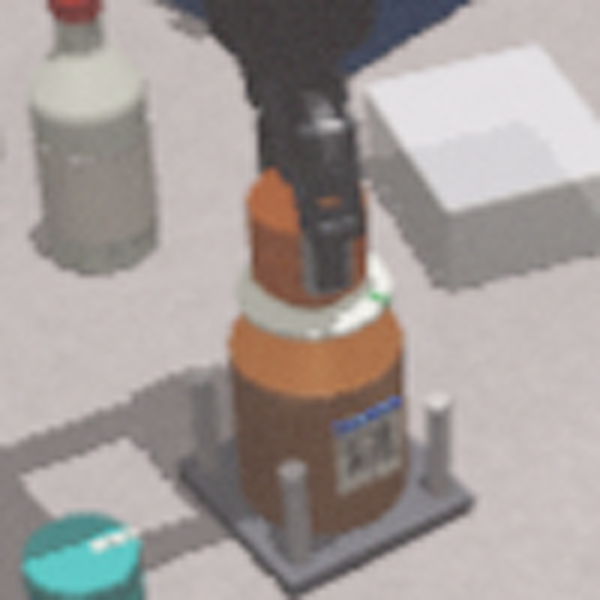

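```bash
python3 -m jog '[[[-0.001,0.001,0],[0,0,0]],[[-0.001,0.001,0],[0,0,0]],[[-0.001,0.001,0],[0,0,0]],[[-0.001,0.001,0],[0,0,0]],[[-0.001,0.001,0],[0,0,0]]]' 0.5 40
python3 -m jog '[[[0,0,0.0003],[0,0,0.12]],[[0,0,0.0006],[0,0,0.24]],[[0,0,0.0009],[0,0,0.36]],[[0,0,0.0012],[0,0,0.48]],[[0,0,0.0015],[0,0,0.6]]]'
python3 -m jog '[[[0,0,0.0003],[0,0,0.12]],[[0,0,0.0006],[0,0,0.24]],[[0,0,0.0009],[0,0,0.36]],[[0,0,0.0012],[0,0,0.48]],[[0,0,0.0015],[0,0,0.6]]]'
python3 -c "
from h import *
from station import ctrl
o=ctrl.get_obs();print(o['wrist_torque'])
plan((.535,.206,.165),87-89,o)"
```

```text
t: 5.25
tool_pos: [0.5342, 0.2077, 0.1582]
tool_rot: [0.073, 3.14, 0.001]
contact_force: [0.3, 1.0, 1.4]
opening: 0.0551
grip_force: 42.0
t: 5.75
tool_pos: [0.5341, 0.2076, 0.157]
tool_rot: [1.005, 2.976, 0.001]
contact_force: [-0.3, 0.5, 3.5]
opening: 0.0549
grip_force: 42.3
t: 6.25
tool_pos: [0.5341, 0.208, 0.1554]
tool_rot: [1.84, 2.546, 0.002]
contact_force: [0.4, 1.4, 1.0]
opening: 0.0555
grip_force: 42.2
[ 0.34853227 -0.07915156  0.06408056]
t 6.25 pos [0.5341 0.208  0.1554] F [0.4 1.4 1. ] open 0.0555 q6 -0.08
shift [-0.0022  0.0002 -0.0096] turn [ 0.001 -0.001  0.354]
```

Going well. I'll continue to the stop, watching the torque.

```bash
T="python3 -c \"from station import ctrl;print(ctrl.get_obs()['wrist_torque'])\""; python3 -m jog '[[[0,0,0.0003],[0,0,0.08]],[[0,0,0.0006],[0,0,0.16]],[[0,0,0.0008],[0,0,0.24]],[[0,0,0.0008],[0,0,0.24]]]'; eval $T
python3 -m jog '[[[0,0,0.0003],[0,0,0.05]],[[0,0,0.0006],[0,0,0.1]],[[0,0,0.0006],[0,0,0.1]]]' ; eval $T
python3 -m jog '[[[0,0,0.0003],[0,0,0.04]],[[0,0,0.0003],[0,0,0.08]],[[0,0,0.0003],[0,0,0.08]]]' ; eval $T
```

```text
t: 6.65
tool_pos: [0.5345, 0.208, 0.1546]
tool_rot: [2.126, 2.312, 0.003]
contact_force: [0.2, 2.9, 2.4]
opening: 0.0553
grip_force: 42.2
[ 0.30226302 -0.2781631  -0.04956982]
t: 6.95
tool_pos: [0.5349, 0.2085, 0.1545]
tool_rot: [2.236, 2.206, 0.006]
contact_force: [2.8, 4.1, 2.9]
opening: 0.0552
grip_force: 42.3
[ 0.77243909 -0.5157175   0.130385  ]
t: 7.25
tool_pos: [0.535, 0.2089, 0.1544]
tool_rot: [2.319, 2.118, 0.007]
contact_force: [2.5, 5.3, 3.4]
opening: 0.0549
grip_force: 42.9
[ 0.94080085 -0.5010591   1.13040167]
```

```bash
python3 -m jog '[[[0,0,0],[0,0,0.03]],[[0,0,0],[0,0,0.03]]]'; python3 -c "from station import ctrl;print(ctrl.get_obs()['wrist_torque'])"
python3 -m jog '[[[0,0,0],[0,0,0]],[[0,0,0],[0,0,0]],[[0,0,0],[0,0,0]],[[0,0,0],[0,0,0]]]' 1
python3 -m jog '[[[0,0,-0.03],[0,0,0]],[[0,0,-0.07],[0,0,0]],[[0,0,-0.11],[0,0,0]],[[0,0,-0.13],[0,0,0]]]'
python3 -c "
from h import *
plan((.527,-.268,.15),101)"
```

```text
t: 7.45
tool_pos: [0.535, 0.2082, 0.1544]
tool_rot: [2.351, 2.082, 0.005]
contact_force: [3.3, 3.3, 4.6]
opening: 0.0552
grip_force: 43.2
[ 0.63739467 -0.58530801  1.21683006]
t: 7.85
tool_pos: [0.5332, 0.2071, 0.1523]
tool_rot: [-2.357, -2.076, 0.003]
contact_force: [-0.2, 0.4, 0.5]
opening: 0.0855
grip_force: 0.0
t: 8.25
tool_pos: [0.5349, 0.2077, 0.2875]
tool_rot: [2.355, 2.075, 0.007]
contact_force: [0.2, 0.2, 0.7]
opening: 0.0855
grip_force: 0.0
t 8.25 pos [0.5349 0.2077 0.2875] F [0.2 0.2 0.7] open 0.0855 q6 0.37
shift [-0.4731  0.0514  0.137 ] turn [ 0.005  0.003 -1.889]
```

```bash
python3 -m jog '[[[-0.04,0.004,0],[0,0,-0.14]],[[-0.085,0.009,0],[0,0,-0.28]],[[-0.13,0.014,0],[0,0,-0.42]],[[-0.175,0.019,0.01],[0,0,-0.56]],[[-0.22,0.024,0.02],[0,0,-0.7]]]'
python3 - <<'E'
from h import *
from station import optics
plan((.527,-.268,.15),101)
S=optics.get_image("side");T=optics.get_image("top")
cv2.imwrite("pics/a3.png",np.hstack([cv2.resize(T["image"][178:228,235:301],(396,300),interpolation=2),cv2.resize(S["image"][142:217,262:362],(400,300),interpolation=2)]))
E
```

```text
t: 8.75
tool_pos: [0.5299, -0.0119, 0.2639]
tool_rot: [1.509, 2.755, 0.0]
contact_force: [0.5, 0.4, 0.0]
opening: 0.0856
grip_force: 0.0
t 8.75 pos [ 0.5299 -0.0119  0.2639] F [0.5 0.4 0. ] open 0.0856 q6 -0.73
shift [-0.2141 -0.1404  0.114 ] turn [-0.000e+00  1.000e-03 -1.194e+00]
```

View pics/a3.png

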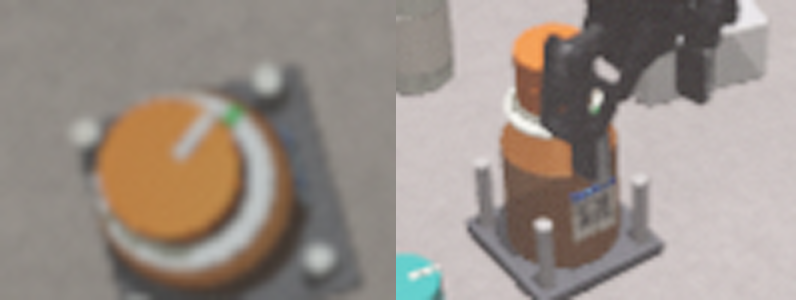

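The top tile shows the stripe from (177,155) to (213,127), pointing towards the green mark at (233,115). I'll get the angles from pixel centroids, allowing for parallax.

Run:
```python
from h import *
from station import optics
t0=np.load("pics/top0.npz"); T=optics.get_image("top")
def ang(P,c): v=P-c; return np.degrees(np.arctan2(v[1],v[0])).round(1),np.hypot(v[0],v[1]).round(4)
for d,zt in ((t0,.199),(T,.186)):
    im=d["image"][180:245,240:300]; h=cv2.cvtColor(im,cv2.COLOR_BGR2HSV).astype(int)
    o=((h[...,0]<18)&(h[...,1]>120)&(h[...,2]>140)).astype(np.uint8)
    n,l,st,cc=cv2.connectedComponentsWithStats(o); k=1+st[1:,4].argmax()
    cnt=cv2.findContours((l==k).astype(np.uint8),0,2)[0][0]; hull=cv2.convexHull(cnt)
    (x,y),r=cv2.minEnclosingCircle(hull); c=onz(d,x+240,y+180,zt)
    yy,xx=np.mgrid[:65,:60]; w=(h[...,1]<95)&(h[...,2]>110)&(np.hypot(xx-x,yy-y)<r*.93)
    g=(h[...,0]>45)&(h[...,0]<80)&(h[...,1]>70)
    S=onz(d,xx[w].mean()+240,yy[w].mean()+180,zt); G=onz(d,xx[g].mean()+240,yy[g].mean()+180,.136)
    print("centre",c.round(4),r.round(1),"stripe",w.sum(),ang(S,c),"green",g.sum(),ang(G,c))
```

```text
Traceback (most recent call last):
AttributeError: 'float' object has no attribute 'round'
```

Run:
```python
from h import *
from station import optics
t0=np.load("pics/top0.npz"); T=optics.get_image("top"); np.savez("pics/top1.npz",**T)
def ang(P,c): v=P-c; return np.degrees(np.arctan2(v[1],v[0])).round(1),np.hypot(v[0],v[1]).round(4)
for d,zt in ((t0,.199),(T,.186)):
    im=d["image"][180:245,240:300]; h=cv2.cvtColor(im,cv2.COLOR_BGR2HSV).astype(int)
    o=((h[...,0]<18)&(h[...,1]>120)&(h[...,2]>140)).astype(np.uint8)
    n,l,st,cc=cv2.connectedComponentsWithStats(o); k=1+st[1:,4].argmax()
    cnt=cv2.findContours((l==k).astype(np.uint8),0,2)[0][0]
    (x,y),r=cv2.minEnclosingCircle(cv2.convexHull(cnt)); c=onz(d,x+240,y+180,zt)
    yy,xx=np.mgrid[:65,:60]; w=(h[...,1]<95)&(h[...,2]>110)&(np.hypot(xx-x,yy-y)<r*.93)
    g=(h[...,0]>45)&(h[...,0]<80)&(h[...,1]>70)
    S=onz(d,xx[w].mean()+240,yy[w].mean()+180,zt); G=onz(d,xx[g].mean()+240,yy[g].mean()+180,.136)
    print("centre",c.round(4),round(r,1),"stripe",w.sum(),ang(S,c),"green",g.sum(),ang(G,c))
```

```text
centre [0.5328 0.208  0.199 ] 11.6 stripe 24 (np.float64(-6.5), np.float64(0.0159)) green 4 (np.float64(-36.5), np.float64(0.0339))
centre [0.5331 0.2081 0.186 ] 11.7 stripe 27 (np.float64(-37.2), np.float64(0.0155)) green 4 (np.float64(-36.9), np.float64(0.0338))
```

The stripe is at -37.2° and the green mark at -36.9°, so the cap is home, with the axis at (0.5335,0.2075) and yaw about 16.2°. On to the scanner.

```bash
python3 -m jog '[[[-0.042,-0.028,0.02],[0,0,-0.13]],[[-0.084,-0.056,0.04],[0,0,-0.26]],[[-0.126,-0.084,0.06],[0,0,-0.39]],[[-0.168,-0.112,0.08],[0,0,-0.52]],[[-0.208,-0.14,0.1],[0,0,-0.65]]]'
python3 -m jog '[[[0,0,0.02],[0,0,-0.13]],[[0,0,0.03],[0,0,-0.26]],[[0,0,0.04],[0,0,-0.39]],[[0,0,0.045],[0,0,-0.545]],[[0,0,0.045],[0,0,-0.545]]]'
python3 - <<'E'
from h import *
from station import optics
plan((.522,-.269,.010),101)
S=optics.get_image("side");T=optics.get_image("top")
cv2.imwrite("pics/a4.png",np.hstack([cv2.resize(T["image"][172:244,396:492],(400,300),interpolation=2),cv2.resize(S["image"][295:370,310:410],(400,300),interpolation=2)]))
E
```

```text
t: 9.45
tool_pos: [0.5245, -0.2426, 0.1714]
tool_rot: [0.549, 3.092, 0.0]
contact_force: [0.6, 0.2, 0.4]
opening: 0.0854
grip_force: 0.0
t: 9.95
tool_pos: [0.5239, -0.2406, 0.1256]
tool_rot: [0.295, -3.126, -0.002]
contact_force: [-0.4, 0.3, 0.2]
opening: 0.0852
grip_force: 0.0
t 9.95 pos [ 0.5239 -0.2406  0.1256] F [-0.4  0.3  0.2] open 0.0852 q6 -2.32
shift [ 0.0071 -0.0277  0.1155] turn [ 0.002 -0.001 -0.004]
```

View pics/a4.png

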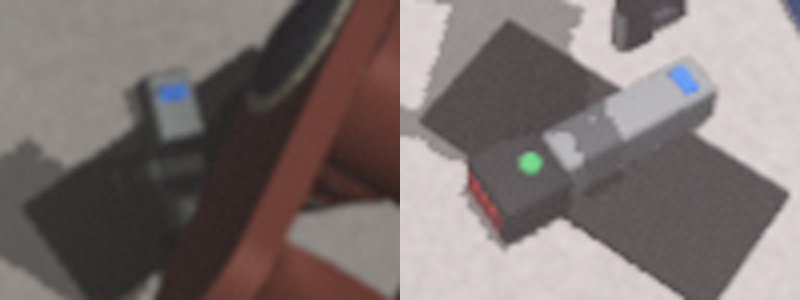

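The scanner and pad are unmoved, and the finger is above and behind the scanner at (640,25). I'll correct sideways, then descend.

```bash
python3 -m jog '[[[0.007,-0.028,0],[0,0,0]],[[0.007,-0.028,0.04],[0,0,0]],[[0.007,-0.028,0.075],[0,0,0]],[[0.007,-0.028,0.075],[0,0,0]]]'
python3 -c "
from h import *
plan((.522,-.269,.009),101)"
```

```text
t: 10.45
tool_pos: [0.5189, -0.2685, 0.0465]
tool_rot: [0.29, -3.121, -0.01]
contact_force: [-0.2, 0.8, -0.1]
opening: 0.0852
grip_force: 0.0
t 10.45 pos [ 0.5189 -0.2685  0.0465] F [-0.2  0.8 -0.1] open 0.0852 q6 -2.36
shift [-0.0032 -0.0013  0.0375] turn [ 0.007 -0.007 -0.007]
```

```bash
python3 -m jog '[[[0,0,0.02],[0,0,0]],[[0,0,0.035],[0,0,0]],[[0,0,0.04],[0,0,0]],[[0,0,0.04],[0,0,0]]]'
python3 -m jog '[[[0,0,0],[0,0,0]],[[0,0,0],[0,0,0]],[[0,0,0],[0,0,0]],[[0,0,0],[0,0,0]],[[0,0,0],[0,0,0]]]' 0.5 40
python3 -m jog '[[[0,0,0],[0,0,0]],[[0,0,0],[0,0,0]],[[0,0,0],[0,0,0]],[[0,0,0],[0,0,0]],[[0,0,0],[0,0,0]]]' 0.2 50
```

```text
t: 10.85
tool_pos: [0.5219, -0.2708, 0.0114]
tool_rot: [0.293, -3.127, -0.001]
contact_force: [-0.4, -0.2, 0.7]
opening: 0.0854
grip_force: 0.0
t: 11.35
tool_pos: [0.5221, -0.2712, 0.0117]
tool_rot: [-0.293, 3.128, -0.0]
contact_force: [0.3, 0.7, -0.2]
opening: 0.0429
grip_force: 0.0
t: 11.85
tool_pos: [0.5222, -0.2713, 0.0117]
tool_rot: [-0.294, 3.127, -0.001]
contact_force: [0.4, 0.1, 1.4]
opening: 0.0289
grip_force: 50.7
```

```bash
python3 -m jog '[[[0,0,-0.02],[0,0,0]],[[0,0,-0.05],[0,0,0]],[[0,0,-0.08],[0,0,0]],[[0,0,-0.1],[0,0,0]]]'
python3 -c "
from h import *
plan((.589,.0164,.11),16.2)"
```

```text
t: 12.25
tool_pos: [0.5221, -0.2712, 0.1127]
tool_rot: [-0.294, 3.127, -0.001]
contact_force: [0.8, 0.5, -1.9]
opening: 0.029
grip_force: 50.4
t 12.25 pos [ 0.5221 -0.2712  0.1127] F [ 0.8  0.5 -1.9] open 0.029 q6 -2.36
shift [-0.1193  0.2701  0.0026] turn [-0.000e+00  1.000e-03  1.475e+00]
```

```bash
python3 -m jog '[[[-0.008,0.02,0],[0,0,0.1]],[[-0.018,0.042,0],[0,0,0.22]],[[-0.028,0.065,0],[0,0,0.34]],[[-0.038,0.088,0],[0,0,0.46]],[[-0.05,0.11,0],[0,0,0.58]]]'
python3 -c "
from h import *
plan((.589,.0164,.09),16.2)"
```

```text
t: 12.75
tool_pos: [0.5497, -0.1524, 0.1101]
tool_rot: [-0.621, -3.077, -0.001]
contact_force: [1.2, 0.4, -1.5]
opening: 0.0293
grip_force: 50.4
t 12.75 pos [ 0.5497 -0.1524  0.1101] F [ 1.2  0.4 -1.5] open 0.0293 q6 -1.57
shift [0.0291 0.1708 0.0202] turn [-0.001 -0.002  0.89 ]
```

```bash
python3 -m jog '[[[0.006,0.034,0.004],[0,0,0.12]],[[0.012,0.068,0.008],[0,0,0.24]],[[0.018,0.102,0.012],[0,0,0.36]],[[0.024,0.136,0.016],[0,0,0.48]],[[0.029,0.168,0.02],[0,0,0.6]]]'
python3 -m jog '[[[0,0,0],[0,0,0.1]],[[0,0,0],[0,0,0.2]],[[0,0,0],[0,0,0.27]],[[0,0,0],[0,0,0.28]],[[0,0,0],[0,0,0.28]]]'
python3 -c "
from h import *
plan((.589,.0164,.0545),16.2)"
```

```text
t: 13.25
tool_pos: [0.5873, 0.0142, 0.0901]
tool_rot: [-1.502, -2.757, 0.001]
contact_force: [-0.3, -0.7, -0.9]
opening: 0.0294
grip_force: 50.4
t: 13.75
tool_pos: [0.5875, 0.0126, 0.0906]
tool_rot: [-1.865, -2.527, 0.001]
contact_force: [-0.4, -0.5, -1.6]
opening: 0.0293
grip_force: 50.4
t 13.75 pos [0.5875 0.0126 0.0906] F [-0.4 -0.5 -1.6] open 0.0293 q6 -0.4
shift [0.0032 0.0026 0.0361] turn [-0.001 -0.001  0.016]
```

```bash
python3 -m jog '[[[0.001,0.001,0.012],[0,0,0.015]],[[0.003,0.003,0.024],[0,0,0.015]],[[0.003,0.003,0.036],[0,0,0.015]],[[0.003,0.003,0.036],[0,0,0.015]],[[0.003,0.003,0.036],[0,0,0.015]]]'
python3 - <<'E'
from h import *
from station import optics,ctrl
S=optics.get_image("side");T=optics.get_image("top");np.savez("pics/side5.npz",**S);np.savez("pics/top5.npz",**T)
plan((.589,.0164,.0545),16.2)
cv2.imwrite("pics/a5.png",np.hstack([cv2.resize(T["image"][170:270,240:340],(400,400),interpolation=2),cv2.resize(S["image"][160:260,265:365],(400,400),interpolation=2)]))
o=ctrl.get_obs(); R=Ro.from_rotvec(o["tool_rot"]).as_matrix(); c=o["tool_pos"]+[0,0,.0103]; x=R[:,0]; print(x.round(3))
lab=np.array([.5458,.1652,.065])
for n,P in (("win",c+.075*x),("wintop",c+.075*x+[0,0,.016]),("label",lab)):
    s=proj(S,P)[0];t=proj(T,P)[0]; print(n,P.round(4),"side tile",((s-[265,160])*4+[400,0]).round(0),"top tile",((t-[240,170])*4).round(0))
E
```

```text
t: 14.25
tool_pos: [0.5895, 0.0164, 0.0543]
tool_rot: [-1.885, -2.511, 0.002]
contact_force: [1.6, 0.2, -1.8]
opening: 0.0292
grip_force: 50.4
t 14.35 pos [0.5905 0.0162 0.0557] F [-0.4 -0.7 -0.9] open 0.0294 q6 -0.38
shift [ 0.0006 -0.0014  0.0012] turn [0.001 0.    0.   ]
[-0.279  0.96  -0.   ]
win [0.5696 0.0883 0.066 ] side tile [646. 201.] top tile [293. 107.]
wintop [0.5696 0.0883 0.082 ] side tile [645. 184.] top tile [293. 104.]
label [0.5458 0.1652 0.065 ] side tile [580. 140.] top tile [179. 143.]
```

View pics/a5.png

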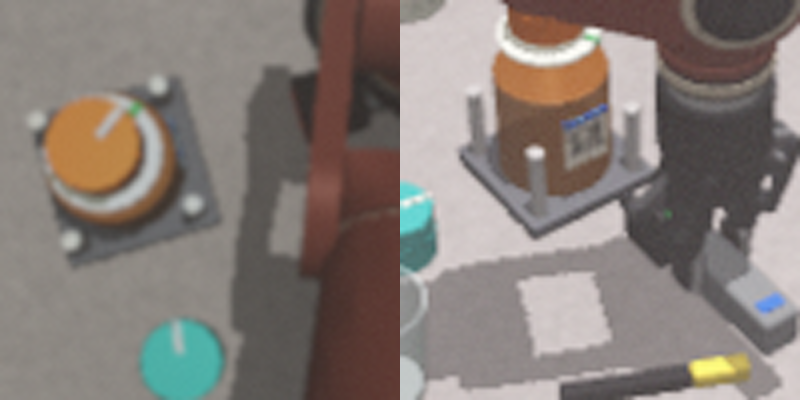

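The side tile shows the scanner level, with its LED at (667,213) and head facing the label at (585,137). I'll check the grip offset along the scanner using the LED.

Run:
```python
from h import *
S0=np.load("pics/side0.npz");S=np.load("pics/side5.npz")
e=lambda x,y:onz(S0,310+(x-400)*.25,295+(y-300)*.25,.038)
f=lambda x,y,z=.082:onz(S,265+(x-400)*.25,160+y*.25,z)
u=np.array([np.cos(np.radians(190.7)),np.sin(np.radians(190.7)),0]);n=np.array([-u[1],u[0],0])
L=e(531,463);F=e(488,490);B=e(704,368);bl=e(684,380)
print("orig: LED->front",(F-L)@u,"rear->front",(F-B)@u,"LED->blue",(L-bl)@u, "TCPgrasp->front",(F-[.0045,0,0]-[.5222,-.2713,.038])@u,"LED from TCP",(L-[.0045,0,0]-[.5222,-.2713,.038])@u)
u2=np.array([-.279,.96,0]);n2=np.array([-.96,-.279,0]);t=np.array([.5895,.0164,.082])
for k,P in (("LED",f(667,213)),("blue",f(770,302)),("label",f(585,137,.065))):
    P=P-[.0045,0,0]; print(k,P.round(4),"axial",((P-t)@u2).round(4),"lat",((P-t)@n2).round(4))
```

```text
orig: LED->front 0.029211547350065405 rear->front 0.14858737615557077 LED->blue 0.10466936686176938 TCPgrasp->front 0.073881006265767 LED from TCP 0.0446694589157016
LED [0.5696 0.0563 0.082 ] axial 0.0438 lat 0.0079
blue [ 0.6053 -0.0436  0.082 ] axial -0.0621 lat 0.0016
label [0.5453 0.1671 0.065 ] axial 0.157 lat 0.0004
```

Run:
```python
from h import *
def cen(d,box,hr,z):
    x0,y0,x1,y1=box; h=cv2.cvtColor(d["image"][y0:y1,x0:x1],cv2.COLOR_BGR2HSV).astype(int)
    m=(h[...,0]>hr[0])&(h[...,0]<hr[1])&(h[...,1]>90)&(h[...,2]>60); yy,xx=np.nonzero(m); return onz(d,xx.mean()+x0,yy.mean()+y0,z),m.sum()
S0=np.load("pics/side0.npz");T0=np.load("pics/top0.npz");S=np.load("pics/side5.npz")
for n,d,b1,b2,z,ref in (("side0",S0,(335,328,350,345),(372,307,392,325),.038,(.5222,-.2713,190.7)),("top0",T0,(440,225,450,236),(428,188,442,200),.038,(.5222,-.2713,190.7)),("side5",S,(325,208,338,219),(350,228,365,243),.082,(.5895,.0164,106.2))):
    g,a=cen(d,b1,(40,85),z);b,c=cen(d,b2,(95,130),z); v=g-b; off=np.array([.0045 if n[0]=="s" else 0,0,0]); w=np.radians(ref[2]);u=np.array([np.cos(w),np.sin(w)]);nn=np.array([-u[1],u[0]])
    dg=(g-off)[:2]-ref[:2];db=(b-off)[:2]-ref[:2]
    print(n,a,c,"yaw",np.degrees(np.arctan2(v[1],v[0]))%360,"len",np.hypot(*v[:2]),"LED ax/lat",dg@u,dg@nn,"blue",db@u,db@nn)
```

```text
side0 21 29 yaw 191.86180473894748 len 0.10544076123198276 LED ax/lat 0.04515877911141481 -0.002641406893948107 blue -0.060260305844245715 -0.004779316221126529
top0 18 23 yaw 191.9225726179171 len 0.10580910380185574 LED ax/lat 0.04452900566525442 -0.0009560206177813911 blue -0.061256011252300006 -0.003213595224434289
side5 0 18 yaw nan len nan LED ax/lat nan nan blue -0.06132069055765892 0.002640016781677038<stdin>:4: RuntimeWarning: Mean of empty slice.
  ret = ret.dtype.type(ret / rcount)
```

Run:
```python
from h import *
from station import optics,ctrl
S=optics.get_image("side"); o=ctrl.get_obs(); print(o["tool_pos"])
i=S["image"][206:222,322:342].astype(int); g=i[...,1]-i.max(axis=2,where=np.array([1,0,1],bool),initial=0)
g=np.clip(g-4,0,None); yy,xx=np.mgrid[206:222,322:342]; print(g.sum(),g.max(),(g*xx).sum()/g.sum(),(g*yy).sum()/g.sum())
P=onz(S,(g*xx).sum()/g.sum(),(g*yy).sum()/g.sum(),.082)-[.0045,0,0]; d=P[:2]-[.5895,.0164]; print(d@[-.279,.96],d@[-.96,-.279])
```

```text
[0.59067656 0.01622543 0.05604512]
25 11 331.76 212.32
0.04678360532302876 0.0057936951712173985
```

The grip offset is as intended: window about 74–75 mm ahead, no slip, pose within a couple of mm. Now I hold steady, then raise and plan the way back.

```bash
for i in 1 2 3 4; do python3 -m jog '[[[0,0,0],[0,0,0]],[[0,0,0],[0,0,0]],[[0,0,0],[0,0,0]],[[0,0,0],[0,0,0]],[[0,0,0],[0,0,0]]]' | head -3; done
python3 -m jog '[[[-0.01,0,-0.02],[0,0,0]],[[-0.03,0,-0.04],[0,0,0]],[[-0.05,0,-0.06],[0,0,0]]]' | head -3
python3 -c "
from h import *
plan((.526,-.2685,.09),100.7)"
```

```text
t: 14.9
tool_pos: [0.5901, 0.0163, 0.0554]
tool_rot: [1.886, 2.513, 0.0]
t: 15.4
tool_pos: [0.5901, 0.0163, 0.0554]
tool_rot: [-1.886, -2.513, 0.0]
t: 15.9
tool_pos: [0.5901, 0.0163, 0.0554]
tool_rot: [1.886, 2.513, -0.0]
t: 16.4
tool_pos: [0.5901, 0.0163, 0.0554]
tool_rot: [1.886, 2.512, 0.0]
t: 16.7
tool_pos: [0.604, -0.0319, 0.1159]
tool_rot: [-1.885, -2.513, 0.0]
t 16.7 pos [ 0.604  -0.0319  0.1159] F [ 0.3 -0.1 -1.8] open 0.029 q6 -0.46
shift [-0.2053 -0.1411  0.0259] turn [-0.    -0.    -1.474]
```

```bash
python3 -m jog '[[[-0.026,-0.018,0],[0,0,-0.12]],[[-0.052,-0.036,0],[0,0,-0.24]],[[-0.078,-0.054,0],[0,0,-0.36]],[[-0.104,-0.072,0],[0,0,-0.48]],[[-0.13,-0.09,0],[0,0,-0.6]]]' >/dev/null
python3 -c "
from h import *
plan((.525,-.269,.09),100.7)"
```

```text
t 17.2 pos [ 0.5535 -0.1828  0.1155] F [ 0.5 -0.3 -1.9] open 0.0293 q6 -1.33
shift [-0.0323 -0.0849  0.0255] turn [-0.     0.    -0.869]
```

```bash
python3 -m jog '[[[-0.006,-0.016,0],[0,0,-0.12]],[[-0.012,-0.032,0],[0,0,-0.24]],[[-0.018,-0.05,0.01],[0,0,-0.36]],[[-0.025,-0.068,0.02],[0,0,-0.48]],[[-0.032,-0.085,0.025],[0,0,-0.6]]]' >/dev/null
python3 -m jog '[[[0,0,0],[0,0,-0.12]],[[0,0,0],[0,0,-0.22]],[[0,0,0.02],[0,0,-0.269]],[[0,0,0.04],[0,0,-0.269]],[[0,0,0.04],[0,0,-0.269]]]' >/dev/null
python3 -c "
from h import *
plan((.525,-.269,.0125),100.7)"
```

```text
t 18.2 pos [ 0.5225 -0.2662  0.0471] F [ 0.3  0.1 -2.2] open 0.0294 q6 -2.35
shift [-0.0021 -0.0034  0.0346] turn [ 0.005 -0.005 -0.006]
```

```bash
python3 -m jog '[[[-0.001,-0.001,0.012],[0,0,0]],[[-0.002,-0.002,0.024],[0,0,0]],[[-0.002,-0.002,0.03],[0,0,0]],[[-0.002,-0.002,0.03],[0,0,0]],[[-0.002,-0.002,0.03],[0,0,0]]]'
python3 -c "
from h import *
plan((.525,-.269,.0118),100.7)"
```

```text
t: 18.7
tool_pos: [0.5272, -0.2693, 0.0205]
tool_rot: [-0.284, 3.129, -0.0]
contact_force: [-0.5, 0.5, -1.0]
opening: 0.0292
grip_force: 50.4
t 18.7 pos [ 0.5272 -0.2693  0.0205] F [-0.5  0.5 -1. ] open 0.0292 q6 -2.35
shift [0.0021 0.0007 0.0087] turn [-0.     0.    -0.006]
```

```bash
python3 -m jog '[[[0.001,0,0.003],[0,0,0]],[[0.002,0,0.006],[0,0,0]],[[0.002,0,0.0085],[0,0,0]],[[0.002,0,0.0085],[0,0,0]],[[0.002,0,0.0085],[0,0,0]]]'
```

```text
t: 19.2
tool_pos: [0.5251, -0.2696, 0.0119]
tool_rot: [0.284, -3.129, -0.0]
contact_force: [-0.7, -0.5, -1.4]
opening: 0.029
grip_force: 50.6
```

```bash
python3 -m jog '[[[0,0,0.0006],[0,0,0]],[[0,0,0.0006],[0,0,0]],[[0,0,0.0006],[0,0,0]]]'
python3 -m jog '[[[0,0,0],[0,0,0]],[[0,0,0],[0,0,0]],[[0,0,0],[0,0,0]],[[0,0,0],[0,0,0]],[[0,0,0],[0,0,0]]]' 0.9 | tail -2
python3 -m jog '[[[0,0,0],[0,0,0]],[[0,0,0],[0,0,0]],[[0,0,-0.04],[0,0,0]],[[0,0,-0.09],[0,0,0]],[[0,0,-0.14],[0,0,0]]]' 
python3 -m jog '[[[-0.05,0,-0.03],[0,0,0]],[[-0.05,0.05,-0.06],[0,0,0]],[[-0.05,0.1,-0.06],[0,0,0]],[[-0.05,0.15,-0.06],[0,0,0]],[[-0.05,0.2,-0.06],[0,0,0]]]' | head -2
python3 -m jog '[[[0,0,0],[0,0,0]],[[0,0,0],[0,0,0]]]' | head -2
python3 - <<'E'
from h import *
from station import optics
S=optics.get_image("side");T=optics.get_image("top")
cv2.imwrite("pics/a6.png",np.hstack([cv2.resize(T["image"],(400,250),interpolation=3)[:, :],cv2.resize(S["image"],(400,250),interpolation=3)]))
cv2.imwrite("pics/a7.png",np.vstack([cv2.imread("pics/a6.png"),np.hstack([cv2.resize(T["image"][172:244,396:492],(400,300),interpolation=2),cv2.resize(S["image"][295:370,310:410],(400,300),interpolation=2)])]))
E
```

```text
t: 19.5
tool_pos: [0.5251, -0.2696, 0.0117]
tool_rot: [0.284, -3.129, -0.0]
contact_force: [-2.6, 1.7, 3.3]
opening: 0.0292
grip_force: 50.9
opening: 0.0771
grip_force: 0.0
t: 20.5
tool_pos: [0.5244, -0.2692, 0.1521]
tool_rot: [0.284, -3.127, -0.002]
contact_force: [0.3, 0.3, 0.7]
opening: 0.077
grip_force: 0.0
t: 21.0
tool_pos: [0.5397, -0.0715, 0.2119]
t: 21.2
tool_pos: [0.5398, -0.0721, 0.2114]
```

View pics/a7.png

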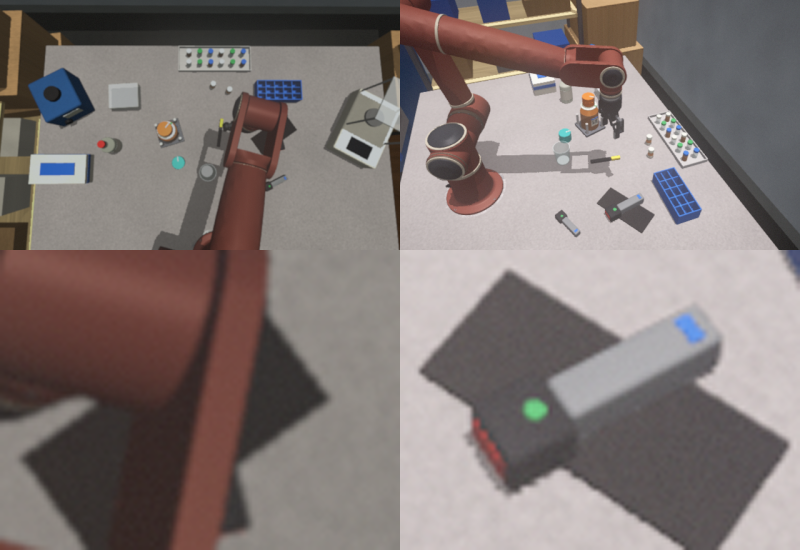

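The pictures show the scanner flat and central on its pad (LED at (535,410) in the tile), the cap home, and the other things where they were. Handing in.

```bash
python3 -c "
from station import job
print(job.finish_job())"
```

```text
the job is handed in; nothing more can be done
None
```

The job is handed in at about 21 s: the cap clicked down at blue and was screwed home with its stripe within 1° of the green mark, the scanner was held about 8 cm from the label for 2 s (aim good to a few mm), and it was laid back flat in the middle of its pad with the other things left in place.

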